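# Close the canister of gauge rings with the lid that fits

## Robot

A 7-joint arm with a two-finger parallel gripper is mounted at the origin on the work surface. World frame = base frame: x ahead of the robot, y to its left, z up, the work surface at z = 0. Lengths are in m, angles in rad, forces in N, time in s.
With the tool pointing down it reaches from about 0.4 to 0.85 m from the base axis. Payload 10.4 kg.
Tool frame: the origin (TCP) lies between the finger pads; the fingertips stand manip.tcp_to_tips ahead of it and the grasp point (between the pads) lies 2 mm behind it (manip.tcp_to_tips is the distance from the TCP to the fingertips, in m); y points along the fingers, z is the direction in which the jaws open and shut, and the axes are right-handed (so a half turn about y gives the same grasp; the last joint's range is limited). The gripper opens to 85 mm and grips with 20 to 120 N. Pads are 22 mm wide; open, the fingers measure 114 mm over their backs; the gripper's body (76 mm by 85 mm) begins 54 mm behind the grasp point. The pads swing forward as they close: fully open they stand 13 mm farther back than shut.
Start: joints at [1.175, 0.332, -0.065, 1.46, 0.022, 1.35, -0.088], TCP at [0.228, -0.582, 0.248] pointing down, gripper open.
Joint ranges: [-2.6, 2.6], [-0.5, 2.12], [-1.47, 1.34], [0.16, 2.42], [-1.27, 4.41], [0.06, 2.06], [-2.6, 2.6]. Speed limits (rad/s): [2.22, 2.22, 2.79, 2.79, 3.14, 3.14, 3.14].

## Interface

Orientations are given as a unit quaternion [x, y, z, w].
In Python, from workcell import manip gives the robot as it stands. The module is installed in compiled form; this text tells all that it offers.
- The arm moves only by the tool move_arm, never from a script. Its argument "increments" is a list of rows, each an object with "offset": the shift along the tool's x, y, z in m, a list of three; "yaw": the turn about the tool's y in degrees; "jaw": the closure in counts, from 0 (fully open) to 255 (shut). In form: [{"offset": [tx, ty, tz], "yaw": yaw, "jaw": jaw}, ...]. A call has 1 to 10 rows; each row is the pose to reach, as a shift and turn from the pose measured when the call began, along the tool's axes at that moment; what a row does not reach only later rows make up. A row lasts 1/12 s, in which the tool goes at most 41.7 mm and 7.16 degrees, less where a joint would pass 70% of its speed; a pose out of reach is approached as far as the arm can. A call with a gripper value outside its range is refused whole. The fingers move at their own pace and stop on an object; "squeeze" is the grip in N (left out, the last holds). Time passes only in rows, so rows that repeat a pose let the fingers close. It gives the time, the measured TCP pose, the force and the opening at its end, in the units of the state.
- manip.get_obs(): the state, without advancing time (a new reading comes with each control period).
- manip.camera(name): name is "scene" or "top"; returns a dict with "pixels" (400x640x3 uint8, red, green, blue), "depth" (400x640 float32, m along the optical axis (not along the pixel's ray), 0 where there is no reading), "intrinsics" (3x3 intrinsics, pixels), "R" (3x3) and "t" (3): a world point X has camera coordinates R X + t. Camera axes: x right, y down, z forward; pixel columns grow to the right and rows downward; lengths in m; the calibration is good to about 2 mm. A picture is of the moment at which its call begins.
- manip.hand_in(): hands the job in, once; it reports no verdict.
Trained networks look in a picture, given as the dict that the camera call returned (one of the last four; its "shot" number tells which), for a name from the list of things; names that differ only in an ending like _2 or _b are one class to them, and where a whole thing is asked for, a point or a joint stands for the part that bears it (a point fixed in the world has none). Each returns a list of dicts, best first, with "confidence" (0 to 1); they miss things now and then, are a little off and sometimes report something else, mostly with a low value. They report only what shows in the picture. A call takes as long as a camera call. They do not tell look-alikes from the thing itself.
- manip.recognise(picture, query): "bbox" ([left, top, right, bottom] in pixels, round what is visible of it).
- manip.spot_point(picture, query): "centre" ([column, row] in pixels: a listed point, or the origin of a listed thing).
The state is a dict: "clock": time; "joint_pos": joint angles; "joint_velocities": joint speeds; "tau": joint torques, N m; "position": TCP position; "ee_rot": TCP orientation; "ft_force": force on the tool from outside, world axes, zero at the start; "torque": the same for the moment, N m; "grip_width": opening from 0.0 (shut) to 1.0 (fully open).
Only numpy, scipy, OpenCV 4.12 (cv2) and the standard library are available. Lean on these libraries where they do the work, as an engineer would, in place of code of your own. Each camera call takes 0.05 s, during which the arm holds its last target. There are 200 camera calls.

## Task

The metal canister on the table is open, and of the three grey lids lying about only one fits its mouth. Find that lid, set it on the canister and press it down until it snaps fully home all round, then let go; the two lids that do not fit must end up lying on the table beside the canister.

Things in the scene. Friction and masses are not known exactly. Their poses are not given: they have to be found in the camera images.
- canister: Open aluminium canister, fixed, 110 mm wide, 90 high (rim), mouth 100 wide. 4 spring catches 6 mm below the rim leave 71 mm clear; the right plug pushes them back (4 to 8 N in all) and they snap in above its widest part. Home: flange on the rim, plug underside 68 mm above the canister underside; merely laid on, 7 mm higher. Too small sinks in loose; too large stays on top. Origin: centre of underside; z up.
- lid_a: Loose grey plastic lid, standing on its plug, knob up. Round knob 24 mm wide, 28 tall, on a flange 80 mm wide, 6 thick; below it a tapered plug 22 mm deep, 52 mm at its widest (12 mm above its foot), 32 at the foot. Origin: centre of the plug underside; z up. Flange underside at 22, flange top 28, knob top 56 mm. 70 g. Grip the knob from above.
- lid_b: Loose grey plastic lid, standing on its plug, knob up. Round knob 24 mm wide, 28 tall, on a flange 124 mm wide, 6 thick; below it a tapered plug 22 mm deep, 76 mm at its widest (12 mm above its foot), 52 at the foot. Origin: centre of the plug underside; z up. Flange underside at 22, flange top 28, knob top 56 mm. 70 to 140 g. Grip the knob from above.
- lid_c: Loose grey plastic lid, standing on its plug, knob up. Round knob 24 mm wide, 28 tall, on a flange 144 mm wide, 6 thick; below it a tapered plug 22 mm deep, 120 mm at its widest (12 mm above its foot), 106 at the foot. Origin: centre of the plug underside; z up. Flange underside at 22, flange top 28, knob top 56 mm. 130 g. Grip the knob from above.
There are look-alikes about, which are no part of the job. Leave any brown, red or turquoise look-alike of the lid_b alone.

How it is judged:
By the outcome, as a careful person would: the job done as asked, in the order asked, and still so for the second after the job is handed in, with the robot touching nothing.
It also fails if it takes over 32 s, if anything falls off the work surface, if the arm or the gripper's body presses on something with over 40 N, if the wrist force passes 120 N, or if a joint passes its speed limit or range.

## Working session

There is one attempt and no reset: what is moved stays moved. The work goes in short steps, Python scripts to look and compute and a tool call to move; the robot and the scene stay as the last step left them, time stands still between calls to the robot, and variables do not carry over. Pictures are saved under pics/ and viewed, about 8 in all and at most 12, crops included, and the job is handed in when it is done.

Besides the shell and the picture viewer there is one more tool, called after "Emit:" by a JSON object that holds its "op" and its "data", one argument or row to a line. move_arm: Moves the arm, as the interface text tells. Its arguments: {"type":"object","properties":{"increments":{"type":"array","items":{"type":"object","properties":{"offset":{"type":"array","items":{"type":"number"}},"yaw":{"type":"number"},"jaw":{"type":"number"}}}},"squeeze":{"type":"number"}},"required":["increments"]}

```bash
mkdir -p pics
cat > h.py <<'E'
import numpy as np, cv2
from workcell import manip
def world(p,u,v,d=None):
    K=np.array(p["intrinsics"]);R=np.array(p["R"]);t=np.array(p["t"])
    z=p["depth"][int(round(v)),int(round(u))] if d is None else d
    c=np.linalg.inv(K)@np.array([u,v,1.])*z
    return R.T@(c-t)
def cloud(p):
    K=np.array(p["intrinsics"]);R=np.array(p["R"]);t=np.array(p["t"])
    v,u=np.mgrid[:400,:640];z=p["depth"].astype(float)
    c=np.stack([(u-K[0,2])/K[0,0]*z,(v-K[1,2])/K[1,1]*z,z],-1)
    return (c-t)@R
def proj(p,X):
    c=np.array(p["R"])@X+p["t"];q=np.array(p["intrinsics"])@c;return q[:2]/q[2]
E
python3 - <<'E'
from h import *
o=manip.get_obs();print({k:np.round(v,3).tolist() for k,v in o.items()},manip.tcp_to_tips)
for n in("scene","top"):
    p=manip.camera(n);cv2.imwrite(f"pics/{n}0.png",p["pixels"][...,::-1])
    print(n,"cam",np.round(-np.array(p["R"]).T@p["t"],3))
    for q in("canister","lid_a","lid_b","lid_c"):
        for r in manip.spot_point(p,q)[:5]:
            print(q,round(r["confidence"],2),np.round(r["centre"]),np.round(world(p,*r["centre"]),3))
    C=cloud(p)
    # knob tops and raised clusters
    for lo,hi in((.05,.062),(.024,.032),(.085,.1)):
        m=((C[...,2]>lo)&(C[...,2]<hi)&(p["depth"]>0)).astype(np.uint8)
        k,l,s,c=cv2.connectedComponentsWithStats(m)
        for i in range(1,k):
            if s[i,4]>40:
                P=C[l==i];print(lo,s[i,4],np.round(c[i]),np.round(P.min(0),3),np.round(P.max(0),3),p["pixels"][l==i].mean(0).astype(int))
E
```

```text
{'clock': 0.0, 'joint_pos': [1.175, 0.333, -0.065, 1.461, 0.022, 1.35, -0.089], 'joint_velocities': [0.001, 0.001, 0.001, 0.0, 0.0, -0.0, -0.0], 'tau': [-0.001, -62.544, 0.049, -39.159, 0.016, 0.01, 0.0], 'position': [0.228, -0.582, 0.248], 'ee_rot': [-0.131, 0.695, -0.694, 0.131], 'ft_force': [0.478, 0.465, 0.947], 'torque': [0.014, -0.025, -0.001], 'grip_width': 1.001} 0.017
scene cam [1.343 0.074 0.752]
canister 0.78 [202. 214.] [ 0.583 -0.251  0.049]
lid_a 0.98 [295. 183.] [ 0.418 -0.025  0.026]
lid_a 0.93 [339. 219.] [0.568 0.104 0.028]
lid_a 0.91 [468. 279.] [0.759 0.391 0.027]
lid_a 0.69 [388. 162.] [0.304 0.258 0.026]
lid_a 0.56 [264. 219.] [ 0.574 -0.095  0.027]
lid_b 0.98 [295. 183.] [ 0.418 -0.025  0.026]
lid_b 0.93 [339. 219.] [0.568 0.104 0.028]
lid_b 0.91 [468. 279.] [0.759 0.391 0.027]
lid_b 0.69 [388. 162.] [0.304 0.258 0.026]
lid_b 0.56 [264. 219.] [ 0.574 -0.095  0.027]
lid_c 0.98 [295. 183.] [ 0.418 -0.025  0.026]
lid_c 0.93 [339. 219.] [0.568 0.104 0.028]
lid_c 0.91 [468. 279.] [0.759 0.391 0.027]
lid_c 0.69 [388. 162.] [0.304 0.258 0.026]
lid_c 0.56 [264. 219.] [
[... 9204 characters left out ...]
2] [39 37 38]
0.024 66 [ 50. 268.] [0.297 0.681 0.024] [0.364 0.704 0.032] [67 64 69]
0.024 52 [113. 266.] [0.299 0.533 0.024] [0.366 0.564 0.031] [69 66 70]
0.024 62 [623. 279.] [ 0.283 -0.652  0.024] [ 0.33  -0.633  0.032] [37 36 38]
0.024 2093 [231. 297.] [0.205 0.208 0.024] [0.328 0.33  0.032] [166  55  50]
0.024 58 [624. 301.] [ 0.232 -0.659  0.024] [ 0.278 -0.634  0.032] [37 36 37]
0.024 62 [626. 323.] [ 0.179 -0.658  0.024] [ 0.225 -0.632  0.032] [37 35 37]
0.024 60 [339. 387.] [ 0.039 -0.027  0.024] [0.075 0.064 0.032] [83 77 71]
0.085 449 [469. 182.] [ 0.475 -0.318  0.085] [ 0.581 -0.209  0.094] [197 196 198]
0.085 95 [349. 396.] [ 0.062 -0.036  0.085] [0.073 0.039 0.1  ] [97 92 83]
```

View pictures.

View pics/scene0.png

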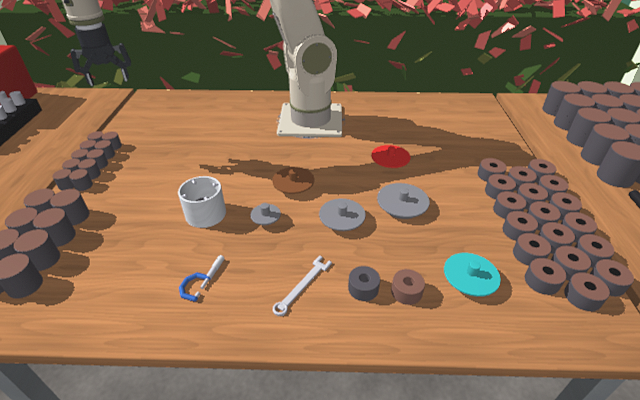

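View pics/top0.png

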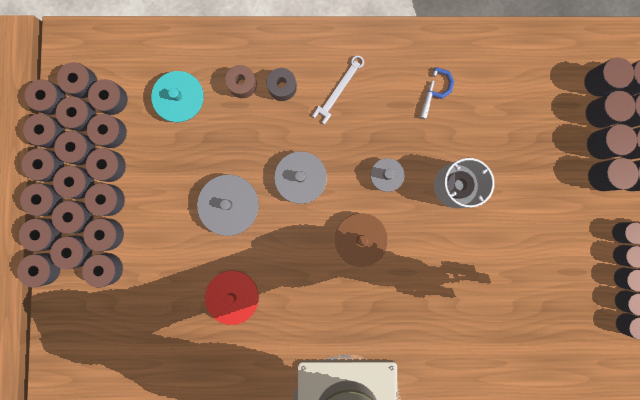

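Run:
```python
from h import *
from scipy.optimize import least_squares
from scipy.spatial.transform import Rotation as Ro
o=manip.get_obs();M=Ro.from_quat(o["ee_rot"]).as_matrix();print(M.round(3))
for n in("scene","top"):
    p=manip.camera(n);C=cloud(p);Z=C[...,2]
    def fit(c,rmax,lo,hi,r0):
        m=(Z>lo)&(Z<hi)&(np.hypot(C[...,0]-c[0],C[...,1]-c[1])<rmax)&(p["depth"]>0)
        P=C[m];z=np.median(P[:,2])
        # hull-based circle
        h=cv2.convexHull(P[:,:2].astype(np.float32))[:,0]
        cc,r=cv2.minEnclosingCircle(h);print(n,np.round(cc,4),"r",round(r,4),"z",round(z,4),len(P))
    fit((.547,.111),.07,.024,.032,0);fit((.547,.111),.02,.053,.062,0);fit((.529,-.263),.065,.086,.095,0)
```

```text
[[-0.931  0.     0.364]
 [-0.364 -0.    -0.931]
 [-0.    -1.     0.   ]]
scene [0.5474 0.1115] r 0.0639 z 0.0279 1069
scene [0.5482 0.1101] r 0.0127 z 0.0555 42
scene [ 0.531  -0.2624] r 0.0576 z 0.0891 274
top [0.5452 0.1112] r 0.062 z 0.0275 2010
top [0.5452 0.1113] r 0.0113 z 0.0554 71
top [ 0.5275 -0.2637] r 0.0557 z 0.0891 427
```

Scene shows grey lids at (265,213) small, (342,214) middle = lid_b, and (404,200) large. Brown, red and turquoise look-alikes are separate, and the canister is at (203,200). In the top view lid_b is at (300,177) and the canister at (469,183). I'll go above lid_b.

Emit:
{"op": "move_arm", "data": {
  "increments": [
    {"offset": [-0.549, 0, -0.529], "yaw": 0, "jaw": 0},
    {"offset": [-0.549, 0, -0.529], "yaw": 0, "jaw": 0},
    {"offset": [-0.549, 0, -0.529], "yaw": 0, "jaw": 0},
    {"offset": [-0.549, 0, -0.529], "yaw": 0, "jaw": 0},
    {"offset": [-0.549, 0, -0.529], "yaw": 0, "jaw": 0},
    {"offset": [-0.549, 0, -0.529], "yaw": 0, "jaw": 0},
    {"offset": [-0.549, 0, -0.529], "yaw": 0, "jaw": 0},
    {"offset": [-0.549, 0, -0.529], "yaw": 0, "jaw": 0},
    {"offset": [-0.549, 0, -0.529], "yaw": 0, "jaw": 0},
    {"offset": [-0.549, 0, -0.529], "yaw": 0, "jaw": 0}
  ],
  "squeeze": 60
}}

```text
clock: 1.43
position: [0.4022, -0.2016, 0.2487]
ee_rot: [0.131, -0.695, 0.695, -0.131]
ft_force: [0.7, -0.4, 0.6]
grip_width: 1.001
```

```bash
cat > go.py <<'E'
from h import *
import sys
from scipy.spatial.transform import Rotation as Ro
o=manip.get_obs();M=Ro.from_quat(o["ee_rot"]).as_matrix()
t=np.array([float(a) for a in sys.argv[1:4]])
print("clock",o["clock"],"pos",np.round(o["position"],4),"offset",np.round(M.T@(t-o["position"]),4),"F",np.round(o["ft_force"],1),"w",round(o["grip_width"],3),"tips",manip.tcp_to_tips,"ydir",M[:,1].round(3),"zdir",M[:,2].round(3),"q",np.round(o["joint_pos"],2))
E
python3 go.py 0.5465 0.111 0.15
```

```text
clock 1.4333 pos [ 0.4022 -0.2016  0.2487] offset [-0.2482  0.0985 -0.2387] F [ 0.7 -0.4  0.6] w 1.001 tips 0.017 ydir [ 0.001 -0.001 -1.   ] zdir [ 0.364 -0.931  0.001] q [ 0.79 -0.04 -0.41  1.88 -0.01  1.3  -0.82]
```

Emit:
{"op": "move_arm", "data": {
  "increments": [
    {"offset": [-0.248, 0.098, -0.239], "yaw": 0, "jaw": 0},
    {"offset": [-0.248, 0.098, -0.239], "yaw": 0, "jaw": 0},
    {"offset": [-0.248, 0.098, -0.239], "yaw": 0, "jaw": 0},
    {"offset": [-0.248, 0.098, -0.239], "yaw": 0, "jaw": 0},
    {"offset": [-0.248, 0.098, -0.239], "yaw": 0, "jaw": 0},
    {"offset": [-0.248, 0.098, -0.239], "yaw": 0, "jaw": 0},
    {"offset": [-0.248, 0.098, -0.239], "yaw": 0, "jaw": 0},
    {"offset": [-0.248, 0.098, -0.239], "yaw": 0, "jaw": 0},
    {"offset": [-0.248, 0.098, -0.239], "yaw": 0, "jaw": 0},
    {"offset": [-0.248, 0.098, -0.239], "yaw": 0, "jaw": 0}
  ]
}}

```text
clock: 2.27
position: [0.5461, 0.1174, 0.149]
ee_rot: [-0.133, 0.695, -0.693, 0.133]
ft_force: [-0.8, -0.0, -0.0]
grip_width: 1.001
```

```bash
python3 go.py 0.5465 0.111 0.052
```

```text
clock 2.2667 pos [0.5461 0.1174 0.149 ] offset [0.002  0.097  0.0064] F [-0.8 -0.  -0. ] w 1.001 tips 0.017 ydir [-0.001  0.003 -1.   ] zdir [ 0.37  -0.929 -0.003] q [ 0.29  0.35 -0.7   1.73  0.24  1.15 -1.66]
```

Emit:
{"op": "move_arm", "data": {
  "increments": [
    {"offset": [0.002, 0.03, 0.006], "yaw": 0, "jaw": 0},
    {"offset": [0.002, 0.06, 0.006], "yaw": 0, "jaw": 0},
    {"offset": [0.002, 0.085, 0.006], "yaw": 0, "jaw": 0},
    {"offset": [0.002, 0.097, 0.006], "yaw": 0, "jaw": 0},
    {"offset": [0.002, 0.097, 0.006], "yaw": 0, "jaw": 0},
    {"offset": [0.002, 0.097, 0.006], "yaw": 0, "jaw": 80},
    {"offset": [0.002, 0.097, 0.006], "yaw": 0, "jaw": 120},
    {"offset": [0.002, 0.097, 0.006], "yaw": 0, "jaw": 120}
  ]
}}

```text
clock: 2.93
position: [0.5475, 0.1115, 0.0538]
ee_rot: [-0.132, 0.695, -0.694, 0.134]
ft_force: [0.2, -0.0, 0.5]
grip_width: 0.602
```

```bash
python3 go.py 0.5465 0.111 0.052
python3 - <<'E'
from h import *
p=manip.camera("scene");u,v=map(int,proj(p,np.array([.547,.111,.05])))
cv2.imwrite("pics/g.png",cv2.resize(p["pixels"][v-50:v+50,u-60:u+60,::-1],None,fx=5,fy=5,interpolation=2))
E
```

```text
clock 2.9333 pos [0.5475 0.1115 0.0538] offset [0.0011 0.0018 0.0001] F [ 0.2 -0.   0.5] w 0.602 tips 0.017 ydir [ 0.002  0.003 -1.   ] zdir [ 0.37  -0.929 -0.002] q [ 0.26  0.46 -0.65  1.81  0.33  0.98 -1.72]
```

View pics/g.png

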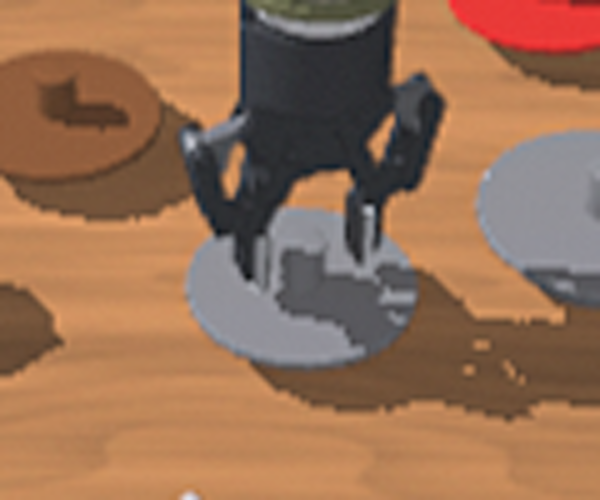

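The crop shows the fingers on either side of the knob (300,260), just above the flange. Next I close.

Emit:
{"op": "move_arm", "data": {
  "increments": [
    {"offset": [0.001, 0.002, 0], "yaw": 0, "jaw": 150},
    {"offset": [0.001, 0.002, 0], "yaw": 0, "jaw": 175},
    {"offset": [0.001, 0.002, 0], "yaw": 0, "jaw": 255},
    {"offset": [0.001, 0.002, 0], "yaw": 0, "jaw": 255},
    {"offset": [0.001, 0.002, 0], "yaw": 0, "jaw": 255},
    {"offset": [0.001, 0.002, 0], "yaw": 0, "jaw": 255}
  ],
  "squeeze": 60
}}

```text
clock: 3.48
position: [0.5468, 0.1111, 0.0523]
ee_rot: [-0.132, 0.695, -0.694, 0.134]
ft_force: [-2.2, -1.2, 6.7]
grip_width: 0.255
```

```bash
python3 go.py 0.5465 0.111 0.17
```

```text
clock 3.4833 pos [0.5468 0.1111 0.0523] offset [-1.000e-04 -1.177e-01 -2.000e-04] F [-2.2 -1.2  6.7] w 0.255 tips 0.017 ydir [ 0.002  0.002 -1.   ] zdir [ 0.37  -0.929 -0.001] q [ 0.26  0.46 -0.65  1.81  0.33  0.97 -1.72]
```

Emit:
{"op": "move_arm", "data": {
  "increments": [
    {"offset": [0, -0.02, 0], "yaw": 0, "jaw": 255},
    {"offset": [0, -0.05, 0], "yaw": 0, "jaw": 255},
    {"offset": [0, -0.085, 0], "yaw": 0, "jaw": 255},
    {"offset": [0, -0.12, 0], "yaw": 0, "jaw": 255},
    {"offset": [0, -0.145, 0], "yaw": 0, "jaw": 255},
    {"offset": [0, -0.145, 0], "yaw": 0, "jaw": 255},
    {"offset": [0, -0.145, 0], "yaw": 0, "jaw": 255}
  ]
}}

```text
clock: 4.07
position: [0.547, 0.1108, 0.1984]
ee_rot: [-0.131, 0.695, -0.694, 0.135]
ft_force: [0.1, -0.4, -2.8]
grip_width: 0.259
```

```bash
cat > lid.py <<'E'
from h import *
o=manip.get_obs();P=np.array(o["position"])
for n in("scene","top"):
    p=manip.camera(n);C=cloud(p);d=C-P
    m=(np.hypot(d[...,0],d[...,1])<.08)&(d[...,2]<-.012)&(d[...,2]>-.04)&(p["depth"]>0)
    rgb=p["pixels"].astype(int);m&=(rgb.min(-1)>70)&(rgb.max(-1)-rgb.min(-1)<25)
    Q=C[m];h=cv2.convexHull(Q[:,:2].astype(np.float32))[:,0]
    cc,r=cv2.minEnclosingCircle(h)
    A=np.c_[Q[:,:2]-P[:2],np.ones(len(Q))];c=np.linalg.lstsq(A,Q[:,2]-P[2],rcond=None)[0]
    print(n,"lid-TCP",np.round(cc-P[:2],4),"r",round(r,4),"n",len(Q),"plane",c.round(3),np.percentile(d[m][:,2],[5,50,95]).round(4))
    u,v=map(int,proj(p,P));img=p["pixels"][max(v-60,0):v+60,max(u-70,0):u+70,::-1]
    cv2.imwrite(f"pics/lid_{n}_{o['clock']:.2f}.png",cv2.resize(img,None,fx=4,fy=4,interpolation=2))
E
python3 lid.py; python3 go.py 0.529 -0.263 0.20;ls pics
```

```text
scene lid-TCP [0.001  0.0021] r 0.0644 n 976 plane [-0.001 -0.001 -0.024] [-0.026  -0.0242 -0.0219]
clock 4.1667 pos [0.5458 0.1104 0.196 ] offset [ 0.1537 -0.0047  0.3406] F [-0.3 -0.6 -1.3] w 0.259 tips 0.017 ydir [ 0.001  0.002 -1.   ] zdir [ 0.37  -0.929 -0.002] q [ 0.32  0.29 -0.71  1.68  0.2   1.23 -1.62]
g.png
lid_scene_4.07.png
scene0.png
top0.pngTraceback (most recent call last):
  File "lid.py", line 7, in <module>
    Q=C[m];h=cv2.convexHull(Q[:,:2].astype(np.float32))[:,0]
             ~~~~~~~~~~~~~~~~~~~~~~~~~~~~~~~~~~~~~~~~~~^^^^^
TypeError: 'NoneType' object is not subscriptable
```

Emit:
{"op": "move_arm", "data": {
  "increments": [
    {"offset": [0.154, -0.005, 0.34], "yaw": 0, "jaw": 255},
    {"offset": [0.154, -0.005, 0.34], "yaw": 0, "jaw": 255},
    {"offset": [0.154, -0.005, 0.34], "yaw": 0, "jaw": 255},
    {"offset": [0.154, -0.005, 0.34], "yaw": 0, "jaw": 255},
    {"offset": [0.154, -0.005, 0.34], "yaw": 0, "jaw": 255},
    {"offset": [0.154, -0.005, 0.34], "yaw": 0, "jaw": 255},
    {"offset": [0.154, -0.005, 0.34], "yaw": 0, "jaw": 255},
    {"offset": [0.154, -0.005, 0.34], "yaw": 0, "jaw": 255},
    {"offset": [0.154, -0.005, 0.34], "yaw": 0, "jaw": 255},
    {"offset": [0.154, -0.005, 0.34], "yaw": 0, "jaw": 255}
  ]
}}

```text
clock: 5.0
position: [0.525, -0.2724, 0.1977]
ee_rot: [-0.131, 0.695, -0.695, 0.128]
ft_force: [-0.1, -1.0, -1.7]
grip_width: 0.253
```

```bash
python3 lid.py 2>&1 | grep scene; python3 go.py 0.5295 -0.2635 0.155
```

```text
scene lid-TCP [0.0005 0.0017] r 0.0624 n 917 plane [-0.006 -0.005 -0.024] [-0.0258 -0.024  -0.0216]
clock 5.1 pos [ 0.5271 -0.2641  0.198 ] offset [-0.0025  0.043   0.0005] F [-0.2  0.8 -1.1] w 0.256 tips 0.017 ydir [-0.002  0.004 -1.   ] zdir [ 0.367 -0.93  -0.004] q [ 0.79  0.33 -0.49  1.6   0.16  1.25 -0.93]
```

Emit:
{"op": "move_arm", "data": {
  "increments": [
    {"offset": [-0.0025, 0.02, 0], "yaw": 0, "jaw": 255},
    {"offset": [-0.0025, 0.043, 0], "yaw": 0, "jaw": 255},
    {"offset": [-0.0025, 0.055, 0], "yaw": 0, "jaw": 255},
    {"offset": [-0.0025, 0.06, 0], "yaw": 0, "jaw": 255},
    {"offset": [-0.0025, 0.06, 0], "yaw": 0, "jaw": 255},
    {"offset": [-0.0025, 0.06, 0], "yaw": 0, "jaw": 255}
  ]
}}

```text
clock: 5.6
position: [0.5297, -0.2624, 0.1386]
ee_rot: [-0.133, 0.696, -0.693, 0.132]
ft_force: [-0.3, -0.4, -0.3]
grip_width: 0.257
```

```bash
python3 lid.py 2>&1 | grep scene; python3 go.py 0.5295 -0.2635 0.12; ls pics
```

```text
scene lid-TCP [0.0011 0.003 ] r 0.0635 n 951 plane [-0.01  -0.002 -0.024] [-0.0264 -0.0241 -0.0215]
clock 5.7 pos [ 0.53   -0.2629  0.1393] offset [0.0007 0.0193 0.0004] F [-0.1  0.2 -2.6] w 0.257 tips 0.017 ydir [-0.001  0.003 -1.   ] zdir [ 0.367 -0.93  -0.003] q [ 0.78  0.39 -0.49  1.66  0.19  1.14 -0.95]
g.png
lid_scene_4.07.png
lid_scene_5.00.png
lid_scene_5.60.png
lid_top_5.00.png
lid_top_5.60.png
scene0.png
top0.png
```

Lid is level and centred, so I press gently in steps.

Emit:
{"op": "move_arm", "data": {
  "increments": [
    {"offset": [0.0005, 0.006, 0], "yaw": 0, "jaw": 255},
    {"offset": [0.0005, 0.011, 0], "yaw": 0, "jaw": 255},
    {"offset": [0.0005, 0.014, 0], "yaw": 0, "jaw": 255},
    {"offset": [0.0005, 0.016, 0], "yaw": 0, "jaw": 255},
    {"offset": [0.0005, 0.018, 0], "yaw": 0, "jaw": 255},
    {"offset": [0.0005, 0.02, 0], "yaw": 0, "jaw": 255}
  ],
  "squeeze": 80
}}

```text
clock: 6.2
position: [0.5294, -0.2633, 0.1202]
ee_rot: [-0.132, 0.696, -0.694, 0.132]
ft_force: [-12.5, 3.6, 30.7]
grip_width: 0.247
```

```bash
python3 lid.py 2>&1 | grep scene; python3 go.py 0.5295 -0.2635 0.12; ls pics
```

```text
scene lid-TCP [0.0015 0.0005] r 0.0636 n 988 plane [-0.029 -0.008 -0.024] [-0.0288 -0.0241 -0.0214]
clock 6.3 pos [ 0.5294 -0.2632  0.1203] offset [-0.      0.0003  0.0003] F [-6.2  1.5 13.2] w 0.246 tips 0.017 ydir [-0.001  0.002 -1.   ] zdir [ 0.366 -0.93  -0.003] q [ 0.78  0.41 -0.48  1.68  0.2   1.11 -0.96]
g.png
lid_scene_4.07.png
lid_scene_5.00.png
lid_scene_5.60.png
lid_scene_6.20.png
lid_top_5.00.png
lid_top_5.60.png
lid_top_6.20.png
scene0.png
top0.png
```

Emit:
{"op": "move_arm", "data": {
  "increments": [
    {"offset": [0, 0.002, 0], "yaw": 0, "jaw": 255},
    {"offset": [0, 0.003, 0], "yaw": 0, "jaw": 255},
    {"offset": [0, 0.003, 0], "yaw": 0, "jaw": 255},
    {"offset": [0, 0.003, 0], "yaw": 0, "jaw": 255}
  ]
}}

```text
clock: 6.63
position: [0.5294, -0.2632, 0.1202]
ee_rot: [-0.132, 0.695, -0.694, 0.131]
ft_force: [-12.6, 4.7, 29.5]
grip_width: 0.25
```

```bash
python3 lid.py 2>&1 | grep scene; python3 go.py 0.5295 -0.2635 0.12
```

```text
scene lid-TCP [0.0006 0.0026] r 0.0637 n 997 plane [-0.033 -0.011 -0.024] [-0.0348 -0.0239 -0.0216]
clock 6.7333 pos [ 0.5294 -0.2633  0.1203] offset [-0.      0.0003  0.0002] F [-12.9   4.6  28.5] w 0.248 tips 0.017 ydir [-0.001  0.001 -1.   ] zdir [ 0.366 -0.931 -0.001] q [ 0.78  0.41 -0.48  1.68  0.21  1.11 -0.96]
```

View pics/lid_scene_6.20.png

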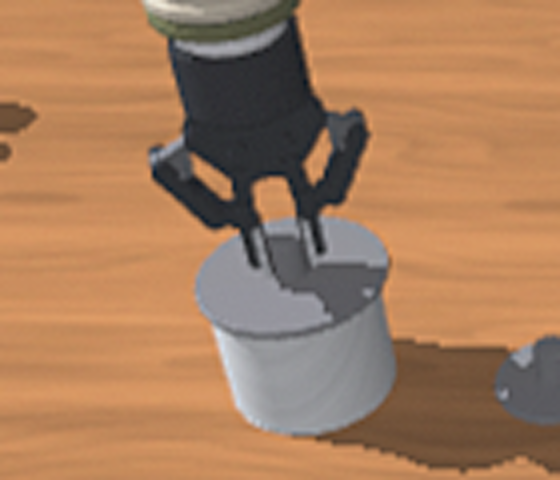

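The lid sits on the canister, flange ellipse centre about (292,277), perhaps tilted slightly. I'll release, back off and measure its tilt.

Emit:
{"op": "move_arm", "data": {
  "increments": [
    {"offset": [0, 0, 0], "yaw": 0, "jaw": 255},
    {"offset": [0, 0, 0], "yaw": 0, "jaw": 120},
    {"offset": [0, 0, 0], "yaw": 0, "jaw": 100},
    {"offset": [0, 0, 0], "yaw": 0, "jaw": 100},
    {"offset": [0, -0.03, 0], "yaw": 0, "jaw": 100},
    {"offset": [0, -0.06, 0], "yaw": 0, "jaw": 100},
    {"offset": [0, -0.09, 0], "yaw": 0, "jaw": 100},
    {"offset": [0, -0.1, 0], "yaw": 0, "jaw": 100},
    {"offset": [0, -0.1, 0], "yaw": 0, "jaw": 100}
  ]
}}

```text
clock: 7.48
position: [0.5309, -0.2638, 0.2232]
ee_rot: [0.131, -0.694, 0.695, -0.133]
ft_force: [1.4, 0.5, -0.6]
grip_width: 0.608
```

```bash
cat > seat.py <<'E'
from h import *
c=np.array([.529,-.263])
for n in("scene","top"):
    p=manip.camera(n);C=cloud(p);d=C[...,:2]-c;r=np.hypot(d[...,0],d[...,1])
    rgb=p["pixels"].astype(int)
    for lab,a,b,zl,zh in(("flange",.017,.058,.088,.112),("knob",0,.014,.115,.14)):
        m=(r>a)&(r<b)&(C[...,2]>zl)&(C[...,2]<zh)&(p["depth"]>0)&(rgb.min(-1)>50)
        if m.sum()<20: print(n,lab,m.sum());continue
        Q=C[m];A=np.c_[Q[:,:2]-c,np.ones(len(Q))]
        k=np.linalg.lstsq(A,Q[:,2],rcond=None)[0]
        s=np.abs(A@k-Q[:,2])<.003;k=np.linalg.lstsq(A[s],Q[s,2],rcond=None)[0]
        print(n,lab,m.sum(),"slope",k[:2].round(4),"z",k[2].round(4),"mid",np.round((Q.min(0)+Q.max(0))/2,4))
    if n=="scene":
        # table reference slope, lid_c flange for reference
        for cc in((.484,.282),(.553,-.0925)):
            R=.065 if cc[1]>0 else .036
            e=C[...,:2]-np.array(cc);q=np.hypot(e[...,0],e[...,1]);m=(q>.017)&(q<R)&(C[...,2]>.02)&(C[...,2]<.036)
            Q=C[m];print("ref",np.linalg.lstsq(np.c_[Q[:,:2]-cc,np.ones(len(Q))],Q[:,2],rcond=None)[0].round(4))
    u,v=map(int,proj(p,np.array([*c,.09])));cv2.imwrite(f"pics/seat_{n}_{manip.get_obs()['clock']:.2f}.png",cv2.resize(p["pixels"][v-45:v+55,u-60:u+60,::-1],None,fx=6,fy=6,interpolation=2))
E
python3 seat.py; python3 go.py 0.5295 -0.2635 0.12;ls pics/seat*
```

```text
scene flange 817 slope [-0.0006 -0.001 ] z 0.0964 mid [ 0.5291 -0.2632  0.0965]
scene knob 62 slope [-0.208   0.0098] z 0.1233 mid [ 0.5295 -0.2625  0.1219]
ref [0.0006 0.0007 0.0278]
ref [ 0.0026 -0.0024  0.0282]
top flange 1653 slope [-0.0002 -0.0003] z 0.0958 mid [ 0.5296 -0.2623  0.0956]
top knob 28 slope [-0.0091 -0.0803] z 0.1227 mid [ 0.5273 -0.2552  0.1202]
clock 7.5833 pos [ 0.5293 -0.2634  0.2195] offset [-0.0002  0.0995  0.0004] F [ 0.5  0.2 -0.4] w 0.61 tips 0.017 ydir [-0.002  0.001 -1.   ] zdir [ 0.366 -0.931 -0.002] q [ 0.79  0.32 -0.5   1.57  0.16  1.29 -0.92]
pics/seat_scene_7.53.png
pics/seat_top_7.58.png
```

View pics/seat_scene_7.53.png

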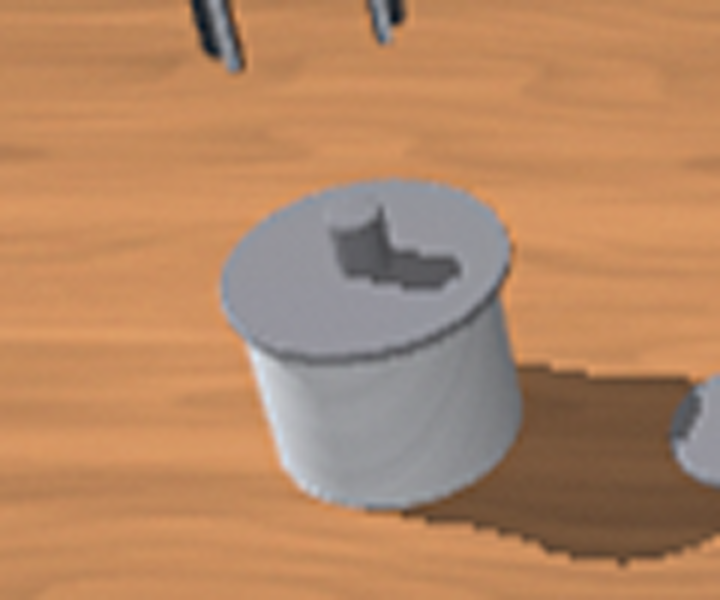

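Run:
```python
from h import *
print(manip.hand_in())
```

```text
the job is handed in; nothing more can be done
None
```

The job is handed in: lid_b, the middle grey lid with the 124 mm flange, is on the canister, pressed home and released. It took about 7.6 s. The other two grey lids and the coloured look-alikes were not touched.

**Final check:** With the gripper clear, both cameras put the flange top at 95.8–96.4 mm, against 96 mm expected when home and 103 mm if merely laid on. The flange slope was at most 0.001. The last picture shows the flange flat on the rim, with the gripper well above it.

**Forces:** The highest wrist reading was about 31 N vertically, against the 120 N limit.

**Disagreements:**
- While the lid was still gripped, the depth fit showed a tilt of about 0.03. It was gone after release, so I put it down to the fingers and their shadow or to the sideways load of about 13 N.
- The knob-top fits had few points (28–62) and steep slopes, so I did not rely on them.
- I did not tug the lid to prove the catches had snapped. That rests on the measured height and level alone.

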